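Slide a gift box past the sprung stop pins of a display lane

TASK

Press down the ribbed metal tread in the wooden display lane with a fingertip and, holding it down, push the black gift box along the lane past the two stop pins into the display bay between the pins and the closed end. Then let go, so that the pins spring up behind the box. Only push the box: do not lift it, tip it or let the pins come up under it, and leave the things round the lane where they are.

Things in the scene. Friction and masses are not known exactly. Their poses are not given: they have to be found in the camera images.
- lane: Fixed light-wood display lane on the table, 90 mm wide (x), 268 mm long (y). Origin: on the table top, midway between the stop pins; z up; +y is the way the box slides, towards the closed end. Open rear end at y = -165 mm. The box slides on two wooden rails, tops 30 mm above the table, with an open slot 42 mm wide between them (x = -21 to +21 mm). Side walls 44 mm high, 72 mm apart inside.
- tread (a joint): Travel of the sprung tread, m: 0 up (at rest), 0.015 fully down on its hard stop. An aluminium strip 38 mm wide in the slot, from lane y = -160 to +80 mm; all of it sinks level wherever it is pressed. Top 28 mm above the table at rest, 13 mm fully down; about 3 N to start, 6 N at the bottom; springs up when released. A fingertip can run along it in the slot, pressing, also between the pins.
- tread_pad (a point): Point on the upper face of the tread in its ribbed part, on the lane's centre line at lane y = -120 mm, behind the box; the ribs run from lane y = -153 to -79 mm. It sinks with the tread.
- stop_pins (a point): Point midway between the tops of the two steel stop pins, at lane y = 0. The pins are 7 mm thick, at lane x = -25.5 and +25.5 mm, fixed to the tread, and come up through the rails: at rest they stand 11 mm above the rails and block the box; with the tread 11 mm down they are level with the rails, farther down below them.
- bay (a point): Middle of the display bay, on the lane's centre line at rail height (30 mm), lane y = +49 mm. The bay reaches from the pins to the inner face of the 44 mm high end stop at lane y = +95 mm.
- gift_box: Closed black gift box, small gold clasp, 68 mm across the lane (x), 66 mm along it (y), 36 mm high, 0.06 to 0.14 kg, loose on the rails. Origin: centre of its underside (1 mm off centre in x); axes as the lane's within a few degrees. It starts behind the pins, its front face 4 to 19 mm short of them. Behind it the tread is free for at least 68 mm.
- spare_box: Another black gift box of the same kind, 68 x 66 x 36 mm, loose on the table outside the lane; not to be moved. Origin: centre of its underside.
- spool: Ribbon spool lying flat on the table, 73 x 66 mm, 24 mm high, loose; not to be moved. Origin: centre of its underside.
- soap: Moulded bar of soap, 60 x 85 x 28 mm, loose on the table; not to be moved. Origin: centre of its underside.
- tape: Roll of tape lying flat, 93 mm across, 48 mm high, loose on the table; not to be moved. Origin: centre of its underside.
Things that resemble listed ones, but are neither listed nor needed, are in the scene too. Leave any blue or pink look-alike of the gift_box alone.

How it is judged (in metres and radians):
On the way, in this order (a step that is already met when the one before it is completed fails the run):
1. the tread is pressed down at least 11 mm (pins sunk) while the box is still behind the pins (value of joint tread above 0.011 m and y of gift_box in the frame of lane below -0.03 m), for 0.1 s.
2. the whole box has passed the pins with the tread still held down (value of joint tread above 0.01 m and y of gift_box in the frame of lane above 0.035 m), for 0.1 s.
At the end, for the whole second after the job is handed in: The gift box lies flat on the rails, at rest, wholly in the display bay (its centre 35 to 66 mm beyond the pins along the lane), and the tread is up again (within 2 mm of rest), so that the pins stand behind the box (y of gift_box in the frame of lane between 0.035 and 0.066 m and z of gift_box in the frame of lane between 0.026 and 0.034 m and angle between gift_box's own z axis and vertical below 0.06 rad and linear speed of gift_box below 0.01 m/s and value of joint tread below 0.002 m); the robot touches nothing.
It fails at once if the gift box is lifted more than 8 mm off the rails (z of gift_box in the frame of lane above 0.038 m).
It fails at once if the gift box is tipped by more than 0.2 rad (angle between gift_box's own z axis and vertical above 0.2 rad).
It fails at once if the pins come up under the box (value of joint tread below 0.008 m and y of gift_box in the frame of lane between -0.028 and 0.028 m).
It fails at once if a bystander is moved more than 20 mm (distance of any of spare_box, spool, soap, tape from where it was at the start of the episode above 0.02 m).
It also fails if it takes over 38 s, if anything falls off the work surface, if the arm or the gripper's body presses on something with over 40 N, if the wrist force passes 120 N, or if a joint passes its speed limit or range.

ROBOT

A 7-joint arm with a two-finger parallel gripper is mounted at the origin on a cart in front of the work surface, level with it; the furniture and walls round the work are solid. World frame = base frame: x ahead of the robot, y to its left, z up, the work surface at z = 0. Lengths are in mm, angles in rad, forces in N, time in s.
With the tool pointing down it reaches from about 425 to 1025 mm from the base axis. Payload 3.6 kg.
Tool frame: the origin (TCP) lies at the centre of the arm's flange, where the gripper is bolted on; the fingertips stand 173 mm ahead of it and the grasp point (between the pads) lies 155 mm ahead of it; x points along the fingers, y is the direction in which the jaws open and shut, and the axes are right-handed (so a half turn about x gives the same grasp; the last joint's range is limited). The gripper opens to 85 mm and grips with 20 to 120 N. Pads are 22 mm wide; open, the fingers measure 114 mm over their backs; the gripper's body (76 mm by 85 mm) begins 54 mm behind the grasp point. The pads swing forward as they close: fully open they stand 13 mm farther back than shut.
Start: joints at [1.129, 0.591, 0.048, 1.609, -0.033, 0.943, -0.034], TCP at [247.108, -681.592, 404.702] pointing down, gripper open.
Joint ranges: [-2.69, 2.69], [-0.47, 2.24], [-1.27, 1.36], [0.19, 2.51], [-1.53, 4.68], [0.08, 2.07], [-3.09, 3.09]. Speed limits (rad/s): [2.57, 2.57, 3.14, 3.14, 3.14, 3.14, 3.14].

INTERFACE

Orientations are given as a 3x3 rotation matrix whose columns are the frame's x, y, z axes.
In Python, from workcell import r gives the robot as it stands.
- The arm moves only by the shell command python3 -m pendant 'ROWS' [FORCE]. ROWS is JSON, one flat list of numbers, 5 for each row, row after row: the closure in counts, from 0 (fully open) to 255 (shut), then the shift along the tool's x, y, z in cm, then the turn about the tool's x in degrees. A call has 1 to 20 rows; each row shifts and turns the commanded pose from where the row before left it, along the tool's axes as they then stand; what a row does not reach is not made up. A row lasts 1/12 s, in which the tool goes at most 41.7 mm and 7.16 degrees, less where a joint would pass 70% of its speed; a pose out of reach is approached as far as the arm can. A call is refused whole if a number of a shift passes 4.17 or a number of a turn 7.16, either way. A call with a gripper value outside its range is refused whole. The fingers move at their own pace and stop on an object; FORCE is the grip in N (left out, the last holds). Time passes only in rows, so rows that do not move let the fingers close. It gives the time, the measured TCP pose, the force and the opening at its end, in the units of the state.
- r.observe(): the state, without advancing time (a new reading comes with each control period).
- r.get_image(name): name is "scene" or "side" or "wrist"; returns the picture (384x512x3 uint8, red, green, blue); there is no depth.
- r.calibration(name): a dict with "fx", "fy", "cx", "cy" (pixels), "R" (3x3) and "t" (3): a world point X has camera coordinates R X + t; the wrist camera has in their place "T_tool_cam" (4x4, takes a point from camera to tool coordinates, whose origin is the TCP and whose axes are the tool frame's). Camera axes: x right, y down, z forward; pixel columns grow to the right and rows downward; lengths in mm; the calibration is good to about 2 mm. A picture is of the moment at which its call begins: read the wrist's pose just before it. calibration takes no time and is no camera call.
- r.job_done(): hands the job in, once; it reports no verdict.
Trained networks look in the newest picture that a camera, given by its name, has taken for a name from the list of things; names that differ only in an ending like _2 or _b are one class to them, and where a whole thing is asked for, a point or a joint stands for the part that bears it (a point fixed in the world has none). Each returns a list of dicts, best first, with "p" (0 to 1); they miss things now and then, are a little off and sometimes report something else, mostly with a low value. They report only what shows in the picture. A call takes as long as a camera call. They do not tell look-alikes from the thing itself.
- r.cut_out(camera, name): "pixels" (384x512 bool, what is visible of it).
- r.landmark_of(camera, name): "position" ([x, y, z] in mm, in world coordinates, good to about 4 mm: a listed point, or the origin of a listed thing).
The state is a dict: "time_s": time; "joint_positions": joint angles; "qd": joint speeds; "joint_efforts": joint torques, N m; "eef_pos": TCP position; "tcp_rot": TCP orientation; "contact_force": force on the tool from outside, world axes, zero at the start; "ft_torque": the same for the moment, N m; "opening": finger opening in mm.
Only numpy, scipy, OpenCV 4.12 (cv2) and the standard library are available. Lean on these libraries where they do the work, as an engineer would, in place of code of your own. Each camera call takes 0.05 s, during which the arm holds its last target.

## Working session

There is one attempt and no reset: what is moved stays moved. The work goes in short steps, Python scripts to look and compute and a shell command to move; the robot and the scene stay as the last step left them, time stands still between calls to the robot, and variables do not carry over. Pictures are saved under pics/ and viewed, and the job is handed in when it is done.

```bash
ls; mkdir -p pics; python3 - <<'E'
from workcell import r
import cv2
o=r.observe(); print(o)
for c in ("scene","side","wrist"):
    im=r.get_image(c); cv2.imwrite(f"pics/{c}0.png",im[:,:,::-1])
    for n in ("lane","tread_pad","stop_pins","bay","gift_box"):
        try: print(c,n,[(round(d["p"],2),[round(float(v)) for v in d["position"]]) for d in r.landmark_of(c,n)])
        except Exception as e: print(c,n,e)
print(r.observe()["time_s"])
E
```

```text
pics
{'time_s': 0.0, 'joint_positions': array([ 1.12949409,  0.59212887,  0.0482939 ,  1.60982883, -0.0333039 ,
        0.9426915 , -0.03369449]), 'qd': array([ 5.98135222e-04,  9.39624671e-04, -5.87273999e-04,  7.13837912e-04,
       -1.67309935e-05, -1.56297821e-03, -9.65309874e-04]), 'joint_efforts': array([-2.85374144e-04, -5.48679614e+01,  1.54657379e+00, -1.98119795e+01,
        9.34047333e-03,  8.59216583e-03, -1.81152842e-05]), 'eef_pos': array([ 246.98498066, -681.16757743,  403.53087896]), 'tcp_rot': array([[-8.80397227e-04,  3.40914690e-01, -9.40093825e-01],
       [ 2.07259550e-03, -9.40091548e-01, -3.40915805e-01],
       [-9.99997465e-01, -2.24857556e-03,  1.21075740e-04]]), 'contact_force': array([-0.47163019,  0.78783889,  0.21834041]), 'ft_torque': array([0.0146666, 0.0127472, 0.0247261]), 'opening': 85.68789940291104}
scene lane []
scene tread_pad [(0.88, [610, -102, 28])]
scene stop_pins [(0.78, [551, 6, 47])]
scene bay [(0.66, [531, 49, 28])]
scene gift_box [(0.96, [494, 207, 0]), (0.78, [620, -239, -1]), (0.74, [478, -240, 2]), (0.69, [572, -32, 32])]
side lane [(0.63, [552, 5, 0])]
side tread_pad [(0.52, [609, -99, 23])]
side stop_pins [(0.65, [552, 7, 42])]
side bay [(0.42, [571, -34, 32])]
side gift_box [(0.82, [480, -239, 0]), (0.66, [572, -35, 33]), (0.58, [494, 208, 2]), (0.56, [614, -235, 0])]
wrist lane []
wrist tread_pad []
wrist stop_pins []
wrist bay []
wrist gift_box []
0.9
```

View pics/scene0.png

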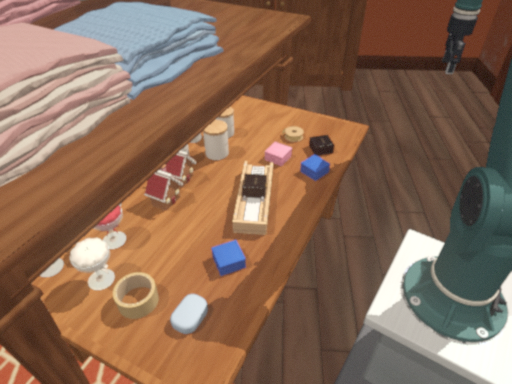

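View pics/side0.png

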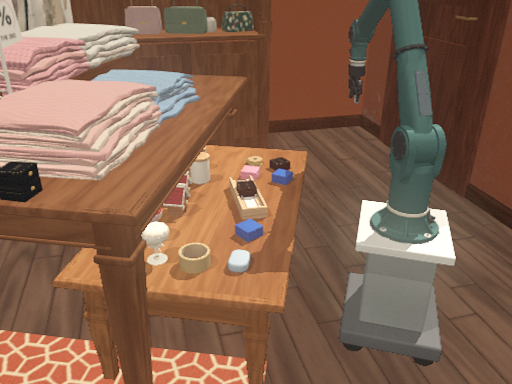

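```bash
cat > h.py <<'E'
from workcell import r
import numpy as np, cv2
def cam(name,o=None):
    c=r.calibration(name); K=np.array([[c["fx"],0,c["cx"]],[0,c["fy"],c["cy"]],[0,0,1.]])
    if name=="wrist":
        T=np.array(c["T_tool_cam"]); W=np.eye(4); W[:3,:3]=o["tcp_rot"]; W[:3,3]=o["eef_pos"]
        M=np.linalg.inv(W@T); return K,M[:3,:3],M[:3,3]
    return K,np.array(c["R"]),np.array(c["t"])
def proj(c,X):
    K,R,t=c; p=(K@(R@np.atleast_2d(X).T+t[:,None])); return (p[:2]/p[2]).T
def plane(c,uv,z):
    K,R,t=c; C=-R.T@t; d=R.T@np.linalg.inv(K)@np.array([uv[0],uv[1],1.]); return C+d*(z-C[2])/d[2]
def tri(c1,u1,c2,u2):
    P=[c[0]@np.c_[c[1],c[2]] for c in (c1,c2)]
    X=cv2.triangulatePoints(P[0],P[1],np.float64(u1).reshape(2,1),np.float64(u2).reshape(2,1)); return (X[:3]/X[3]).ravel()
def lane(y0=(551,6),yaw=0.4835): # lane->world
    c,s=np.cos(yaw),np.sin(yaw); return np.array([[c,-s],[s,c]]),np.array(y0,float)
E
python3 - <<'E'
from h import *
s,d=cam("scene"),cam("side")
print("cams",-s[1].T@s[2],-d[1].T@d[2])
print("shelf corner",tri(s,(308,15),d,(247,78)))
for uv,z in (((369,126),0),((232,384),0),((240,97),0)): print(uv,plane(s,uv,z).round())
im=cv2.imread("pics/scene0.png"); a=im[80:280,170:370]; cv2.imwrite("pics/crop1.png",cv2.resize(a,None,fx=3,fy=3,interpolation=cv2.INTER_CUBIC))
E
```

```text
cams [ 98.36201025 672.29516026 776.0371696 ] [ 132.06438444 1450.53308866  800.18197418]
shelf corner [ 766.75505875 -695.05734658  311.05043986]
(369, 126) [ 432. -599.    0.]
(232, 384) [311. 440.   0.]
(240, 97) [ 971. -520.    0.]
```

View pics/crop1.png

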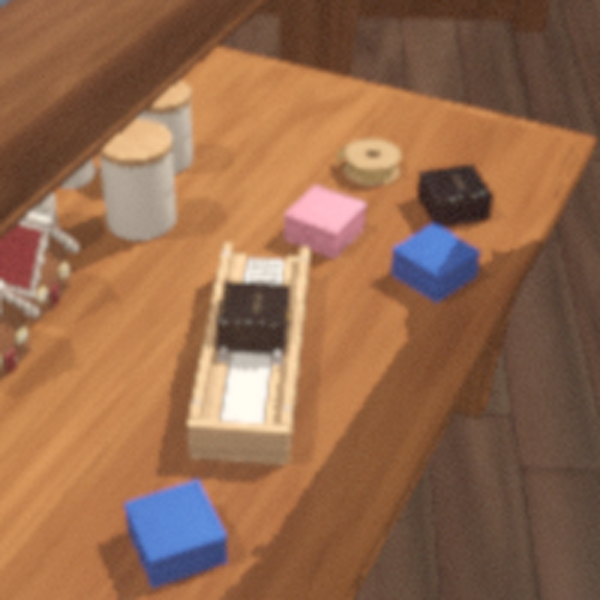

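```bash
python3 -m pendant '[255,0.3,-2.1,-2.7,0, 255,0.3,-2.1,-2.7,0, 255,0.3,-2.1,-2.7,0, 255,0.3,-2.1,-2.7,0, 255,0.3,-2.1,-2.7,0, 255,0.3,-2.1,-2.7,0, 255,0.3,-2.1,-2.7,0, 255,0.3,-2.1,-2.7,0, 255,0.3,-2.1,-2.7,0, 255,0.3,-2.1,-2.7,0, 255,0.3,-2.1,-2.7,0, 255,0.3,-2.1,-2.7,0, 255,0.3,-2.1,-2.7,0, 255,0.3,-2.1,-2.7,0, 255,0.3,-2.1,-2.7,0, 255,0.3,-2.1,-2.7,0, 255,0.3,-2.1,-2.7,0, 255,0.3,-2.1,-2.7,0, 255,0,0,0,-4, 255,0,0,0,-4]' 60
python3 - <<'E'
from h import *
o=r.observe(); print(o["time_s"],o["eef_pos"],o["tcp_rot"].round(3).tolist(),o["opening"],r.calibration("wrist"))
im=r.get_image("wrist"); cv2.imwrite("pics/wrist1.png",im[:,:,::-1])
for n in ("tread_pad","stop_pins","bay","gift_box"):
    print(n,[(round(d["p"],2),[round(float(v)) for v in d["position"]]) for d in r.landmark_of("wrist",n)])
im=r.get_image("side"); cv2.imwrite("pics/side1.png",im[:,:,::-1])
E
```

```text
time_s: 2.57
eef_pos: [577.0, -156.8, 350.6]
tcp_rot: [[0.001, 0.477, -0.879], [0.001, -0.879, -0.477], [-1.0, -0.001, -0.001]]
contact_force: [0.0, -1.2, -0.6]
opening: -0.1
2.5667 [ 576.97361003 -156.77525576  350.64888496] [[0.001, 0.477, -0.879], [0.001, -0.879, -0.477], [-1.0, -0.001, -0.001]] -0.050052406654988044 {'fx': 337.74897419740677, 'fy': 337.74897419740677, 'cx': 258.1045121624362, 'cy': 197.4435895964864, 'T_tool_cam': array([[-1.61752421e-03, -3.17289172e-01,  9.48327457e-01,
         3.13627371e+01],
       [ 9.99997515e-01, -1.96789054e-03,  1.04724357e-03,
        -1.50104967e+00],
       [ 1.53392558e-03,  9.48326794e-01,  3.17291567e-01,
        -8.18639704e+01],
       [ 0.00000000e+00,  0.00000000e+00,  0.00000000e+00,
         1.00000000e+00]])}
tread_pad [(0.98, [606, -97, 25])]
stop_pins [(0.85, [554, 5, 46])]
bay [(0.58, [529, 51, 34])]
gift_box [(0.89, [617, -242, -2]), (0.7, [479, -244, 0]), (0.68, [573, -26, 30])]
```

View pics/wrist1.png

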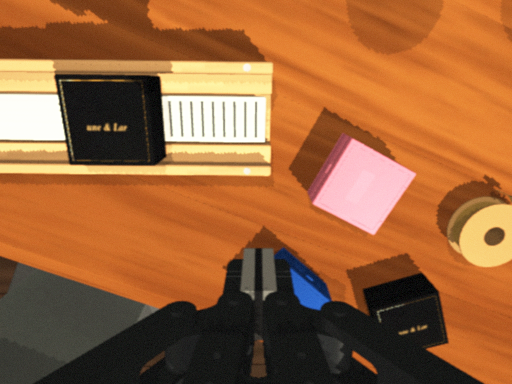

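View pics/side1.png

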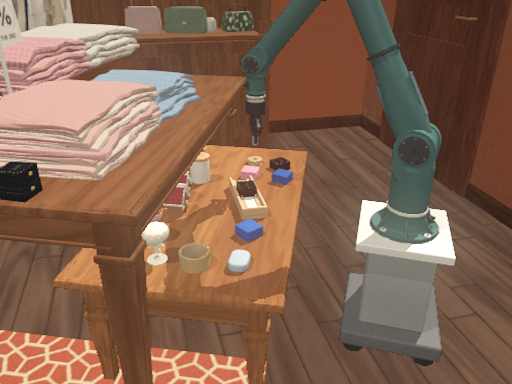

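```bash
python3 - <<'E'
from h import *
print(r.observe()["joint_positions"].round(3))
im=cv2.imread("pics/wrist1.png"); a=im[40:200,0:290]; cv2.imwrite("pics/crop2.png",cv2.resize(a,(783,432),interpolation=cv2.INTER_CUBIC))
E
```

```text
[ 0.216  0.497 -0.026  1.947  0.02   0.697 -0.907]
```

View pics/crop2.png

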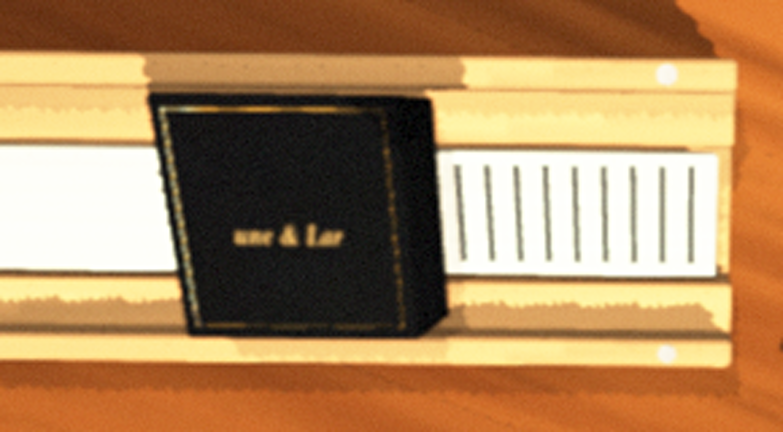

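```bash
python3 - <<'E'
from h import *
o=r.observe(); c=cam("wrist",o)
f=lambda u,v,z: plane(c,(u/2.7-0.3,40+v/2.7-0.3),z)[:2]
A,B=f(718,152,28),f(716,276,28); C,D=f(5,145,28),f(5,271,28)
print("tread end",A.round(1),B.round(1),np.linalg.norm(A-B)); 
for P,Q in ((A,C),(B,D)): d=Q-P; print("yaw",np.degrees(np.arctan2(-d[0],d[1])),np.linalg.norm(d))
E1,E2=f(737,62,44),f(732,366,44); print("wall end",E1.round(1),E2.round(1),np.linalg.norm(E1-E2))
for (P,Q,z) in (((737,62),(5,54),44),((732,366),(5,360),44)):
    d=f(*Q,z)-f(*P,z); print("wall yaw",np.degrees(np.arctan2(-d[0],d[1])))
th=np.arctan2(*( (lambda d:(-d[0],d[1]))((C-A)+(D-B)))); R,_=lane(yaw=th); 
n=R[:,1]
O1=(A+B)/2+160*n; O2=(E1+E2)/2+165*n
print(np.degrees(th),"origins",O1,O2)
O=(O1+O2)/2
for nm,p in (("bl",f(150,95,66)),("br",f(430,97,66)),("tr_l",f(192,334,66)),("tr_r",f(408,336,66)),("botR",f(445,312,30)),("botR2",f(440,150,30))):
    print(nm,(R.T@(p-O)).round(1))
print("ribs",[ (R.T@(f(x,y,28)-O)).round(1).tolist() for x,y in ((458,166),(458,260),(692,166),(692,260))])
print("tip now lane",R.T@(o["eef_pos"][:2]-O), "tooly deg",np.degrees(np.arctan2(o["tcp_rot"][1,1],o["tcp_rot"][0,1])))
t=O-117*n; dw=np.r_[t,215]-o["eef_pos"]; print("target",t,"tool delta cm",(o["tcp_rot"].T@dw/10).round(2))
E
```

```text
tread end [ 641.7 -132.1] [ 607.9 -149.4] 37.95437199419315
yaw 27.151524770643146 217.54695328139584
yaw 27.273590342479654 226.40584976909713
wall end [ 665.8 -124.8] [ 587.6 -165.5] 88.13723580208887
wall yaw 27.117636466893682
wall yaw 27.177392669802213
27.213775441285886 origins [551.64476887   1.56440883] [551.27041278   1.58818196]
bl [ 33.3 -10.7]
br [ 33.5 -83.8]
tr_l [-30.3 -11. ]
tr_r [-30.4 -72.1]
botR [-30.7 -73.2]
botR2 [ 19.1 -75.6]
ribs [[14.3, -80.2], [-14.4, -78.1], [14.9, -152.2], [-13.8, -152.4]]
tip now lane [ -53.65314467 -155.58098533] tooly deg -62.218114541966465
target [ 604.96306597 -102.47255914] tool delta cm [13.58 -3.81 -5.4 ]
```

```bash
python3 -m pendant '[255,0,-1.9,-2.7,0, 255,0,-1.9,-2.7,0, 255,0,0,0,-6.88, 255,0,0,0,-6.88, 255,0,0,0,-6.88, 255,0,0,0,-6.88, 255,0,0,0,-6.88, 255,0,0,0,-6.88, 255,0,0,0,-6.88, 255,0,0,0,-6.88, 255,0,0,0,-6.88, 255,0,0,0,-6.88, 255,0,0,0,-6.88, 255,0,0,0,-6.88, 255,0,0,0,-6.88, 255,3,0,0,0, 255,3,0,0,0, 255,3,0,0,0, 255,2.5,0,0,0, 255,0,0,0,0]'
cat >> h.py <<'E'
O=np.array([551.5,1.6]); YAW=np.radians(27.2); RL=lane(yaw=YAW)[0]
def st():
    o=r.observe(); p=RL.T@(o["eef_pos"][:2]-O)
    print("t",round(o["time_s"],2),"tip lane",p.round(1),"tip z",round(o["eef_pos"][2]-173,1),"F",o["contact_force"].round(1),"tooly",round(np.degrees(np.arctan2(o["tcp_rot"][1,1],o["tcp_rot"][0,1]))-27.2,2),"xax",o["tcp_rot"][:,0].round(3))
    return o
def L(x,y,z): return np.r_[RL@np.array([x,y])+O,z]
E
python3 - <<'E'
from h import *
o=st()
im=r.get_image("wrist"); cv2.imwrite("pics/wrist2.png",im[:,:,::-1]); print(r.observe()["joint_positions"].round(2))
c=cam("wrist",o); a=im[:,:,::-1].copy()
for P in (L(0,0,28),L(-25.5,0,41),L(25.5,0,41),L(21,-165,30),L(-21,-165,30),L(36,-165,44),L(-36,-165,44),L(21,95,30),L(-21,95,30)):
    u=proj(c,P)[0]; print(u.round()); 
    if abs(u).max()<2000: cv2.circle(a,tuple(int(x) for x in u),3,(0,0,255),-1)
cv2.imwrite("pics/wrist2a.png",a)
E
```

```text
time_s: 4.53
eef_pos: [602.7, -102.6, 231.1]
tcp_rot: [[-0.009, 0.889, 0.458], [0.0, 0.458, -0.889], [-1.0, -0.008, -0.004]]
contact_force: [-0.6, 0.3, -0.2]
opening: 0.1
t 4.53 tip lane [  -2.1 -116. ] tip z 58.1 F [-0.6  0.3 -0.2] tooly 0.07 xax [-0.009  0.    -1.   ]
[ 0.34  0.71 -0.36  1.96  0.44  0.56  0.16]
[266.   9.]
[206.   3.]
[328.   2.]
[299. 317.]
[229. 317.]
[329. 334.]
[201. 333.]
[ 327. -290.]
[ 210. -289.]
```

View pics/wrist2a.png

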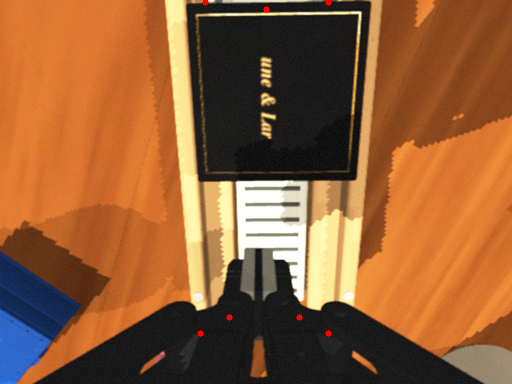

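```bash
python3 - <<'E'
from h import *
o=st(); c=cam("wrist",o)
im=cv2.imread("pics/wrist2.png"); 
for z,pts in ((28,[(19,-90),(-19,-90),(19,-110),(-19,-110)]),(30,[(21,-90),(-21,-90)]),(44,[(36,-90),(-36,-90),(45,-90),(-45,-90)])):
    print(z,[(p,proj(c,L(*p,z))[0].round(1).tolist()) for p in pts])
print("tip proj", proj(c,o["eef_pos"]+o["tcp_rot"]@np.array([173,0,-11.])), proj(c,o["eef_pos"]+o["tcp_rot"]@np.array([173,0,0])))
a=im[0:320,150:400]; cv2.imwrite("pics/crop3.png",cv2.resize(a,(469,600),interpolation=cv2.INTER_CUBIC))
E
```

```text
t 4.58 tip lane [  -1.1 -116.3] tip z 60.4 F [ 0.1  0.2 -0. ] tooly 0.09 xax [-0.006 -0.    -1.   ]
28 [((19, -90), [296.9, 195.3]), ((-19, -90), [226.9, 195.2]), ((19, -110), [295.6, 229.2]), ((-19, -110), [228.0, 229.1])]
30 [((21, -90), [301.0, 196.5]), ((-21, -90), [222.8, 196.4])]
44 [((36, -90), [334.5, 205.4]), ((-36, -90), [189.9, 205.1]), ((45, -90), [352.6, 205.4]), ((-45, -90), [171.8, 205.1])]
tip proj [[257.91792488 247.31233449]] [[257.95766892 268.12368162]]
```

View pics/crop3.png

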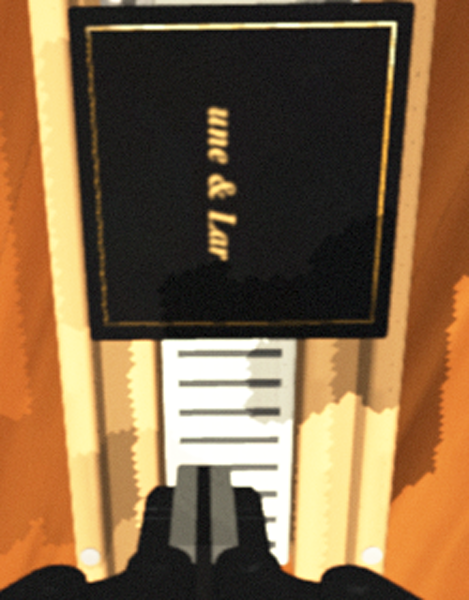

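```bash
python3 -m pendant '[255,0,0,0,0, 255,0,0,0,0]'; python3 - <<'E'
from h import *
o=st(); c=cam("wrist",o)
im=r.get_image("wrist")[:,:,::-1]; cv2.imwrite("pics/wrist3.png",im)
st()
for v in (190,200,210,220,230): print(v,im[v,225:320,:].min(axis=1).tolist())
for p in ((0,-90),(0,-110)): print(proj(c,L(*p,28)))
E
```

```text
time_s: 4.75
eef_pos: [606.0, -101.9, 237.4]
tcp_rot: [[0.003, 0.888, 0.459], [-0.0, 0.459, -0.888], [-1.0, 0.003, 0.002]]
contact_force: [0.6, 0.6, 0.2]
opening: 0.4
t 4.75 tip lane [   1.1 -117. ] tip z 64.4 F [0.6 0.6 0.2] tooly 0.12 xax [ 0.003 -0.    -1.   ]
t 4.8 tip lane [   1.2 -116.9] tip z 64.7 F [-0.2 -0.5  0.6] tooly 0.14 xax [ 0.004 -0.    -1.   ]
190 [42, 72, 161, 244, 255, 254, 254, 254, 254, 254, 254, 254, 254, 254, 254, 254, 254, 254, 254, 254, 254, 253, 253, 254, 253, 254, 254, 254, 253, 253, 253, 253, 254, 253, 253, 253, 253, 254, 253, 253, 253, 253, 253, 254, 253, 253, 253, 253, 253, 253, 252, 252, 253, 253, 253, 253, 253, 253, 253, 253, 253, 252, 245, 227, 208, 204, 202, 200, 196, 185, 144, 78, 42, 39, 48, 63, 82, 91, 101, 106, 104, 105, 111, 112, 110, 113, 110, 110, 108, 94, 91, 79, 79, 79, 78]
200 [54, 44, 107, 229, 255, 254, 254, 254, 254, 254, 254, 254, 255, 255, 255, 255, 255, 255, 255, 255, 255, 254, 254, 254, 255, 255, 255, 255, 255, 254, 255, 255, 255, 255, 254, 254, 254, 254, 255, 254, 254, 254, 255, 255, 255, 255, 255, 254, 254, 254, 253, 253, 253, 254,
[... 958 characters left out ...]
 252, 253, 253, 253, 253, 253, 253, 249, 207, 105, 47, 50, 78, 121, 157, 170, 170, 175, 173, 172, 172, 176, 177, 179, 178, 163, 163, 160, 150, 153, 155, 156, 154, 153]
230 [69, 49, 42, 96, 206, 248, 248, 247, 247, 247, 247, 250, 253, 254, 254, 254, 255, 255, 255, 255, 255, 254, 254, 254, 255, 255, 255, 255, 255, 254, 255, 255, 255, 255, 254, 254, 254, 254, 254, 254, 254, 254, 254, 255, 254, 255, 255, 254, 254, 254, 254, 253, 253, 253, 253, 253, 253, 253, 254, 254, 253, 253, 254, 253, 253, 253, 253, 252, 245, 194, 96, 47, 73, 100, 136, 161, 166, 172, 174, 174, 173, 171, 174, 177, 174, 178, 181, 178, 169, 156, 156, 153, 157, 151, 153]
[[254.91684534 190.43779037]]
[[255.00154294 223.82850625]]
```

```bash
python3 - <<'E'
from h import *
for i in range(2):
    print(r.calibration("wrist")["T_tool_cam"][:3,3], r.calibration("wrist")["T_tool_cam"][:3,0])
o=st(); print(o["tcp_rot"].T@o["tcp_rot"])
E
```

```text
[ 31.35907342   0.14661924 -83.19168793] [-3.33064673e-04  9.99998771e-01  1.53188272e-03]
[ 31.35907342   0.14661924 -83.19168793] [-3.33064673e-04  9.99998771e-01  1.53188272e-03]
t 4.8 tip lane [   1.2 -116.9] tip z 64.7 F [-0.2 -0.5  0.6] tooly 0.14 xax [ 0.004 -0.    -1.   ]
[[1.00000000e+00 3.27856939e-17 5.17772844e-17]
 [3.27856939e-17 1.00000000e+00 1.10932850e-16]
 [5.17772844e-17 1.10932850e-16 1.00000000e+00]]
```

```bash
python3 -m pendant '[255,0,0,0,0, 255,0,0,0,0, 255,0,0,0,0]'; python3 - <<'E'
from h import *
o=st(); c=cam("wrist",o)
im=r.get_image("wrist")[:,:,::-1]; cv2.imwrite("pics/wrist4.png",im)
st(); print(r.calibration("wrist")["T_tool_cam"])
row=im[225,200:330].min(axis=1).astype(int); print(np.where(np.diff((row>130).astype(int)))[0]+200)
print(proj(c,L(0,-110,28)),proj(c,o["eef_pos"]+o["tcp_rot"]@np.array([173,0,-11.])))
E
```

```text
time_s: 5.05
eef_pos: [605.4, -101.8, 236.7]
tcp_rot: [[0.002, 0.888, 0.46], [-0.0, 0.46, -0.888], [-1.0, 0.001, 0.001]]
contact_force: [0.0, -0.7, 0.4]
opening: 0.4
t 5.05 tip lane [   0.6 -116.6] tip z 63.7 F [ 0.  -0.7  0.4] tooly 0.16 xax [ 0.002 -0.    -1.   ]
t 5.1 tip lane [   0.5 -116.5] tip z 63.4 F [ 0.6 -0.   0.5] tooly 0.16 xax [ 0.001 -0.    -1.   ]
[[-3.34346381e-04 -3.19104542e-01  9.47719463e-01  3.13606792e+01]
 [ 9.99998766e-01 -1.56134132e-03 -1.72925791e-04  1.48443258e-01]
 [ 1.53489496e-03  9.47718235e-01  3.19104670e-01 -8.31909116e+01]
 [ 0.00000000e+00  0.00000000e+00  0.00000000e+00  1.00000000e+00]]
[214 224 229 296 300 326]
[[256.36676651 225.22306387]] [[257.92262597 247.30788479]]
```

```bash
python3 -m pendant '[255,0.8,0.13,0,0, 255,0.8,0.12,0,0, 255,0.7,0,0,0, 255,0,0,0,0, 255,0,0,0,0, 255,0,0,0,0, 255,0,0,0,0]'; python3 - <<'E'
from h import *
o=st(); c=cam("wrist",o)
im=r.get_image("wrist")[:,:,::-1]; cv2.imwrite("pics/wrist5.png",im)
cv2.imwrite("pics/crop5.png",cv2.resize(im[130:330,150:400],(750,600),interpolation=cv2.INTER_CUBIC))
s=r.get_image("scene")[:,:,::-1]; cv2.imwrite("pics/scene5.png",cv2.resize(s[100:260,180:340],(640,640),interpolation=cv2.INTER_CUBIC))
st()
for v in (215,225,235):
    row=im[v,200:330].min(axis=1).astype(int); print(np.where(np.diff((row>130).astype(int)))[0]+200)
E
```

```text
time_s: 5.68
eef_pos: [607.4, -100.5, 212.7]
tcp_rot: [[0.0, 0.888, 0.46], [0.0, 0.46, -0.888], [-1.0, 0.0, 0.0]]
contact_force: [-0.1, -1.1, -0.2]
opening: -0.3
t 5.68 tip lane [   3.  -116.4] tip z 39.7 F [-0.1 -1.1 -0.2] tooly 0.17 xax [ 0.  0. -1.]
t 5.78 tip lane [   3.  -116.4] tip z 40.0 F [-0.7  0.4 -0. ] tooly 0.17 xax [ 0.001 -0.    -1.   ]
[214 220 230 242 243 250 251 254 255 289 297]
[201 215 220 297]
[203 215 221 297]
```

View pics/crop5.png

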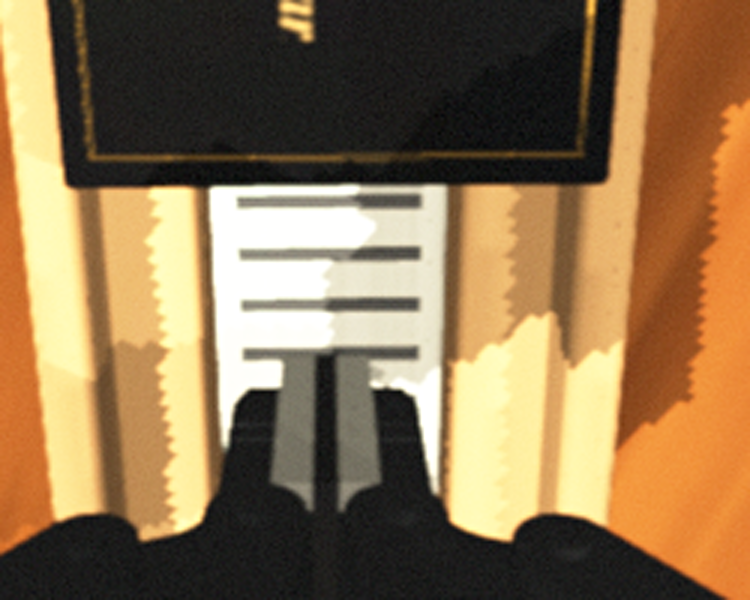

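View pics/scene5.png

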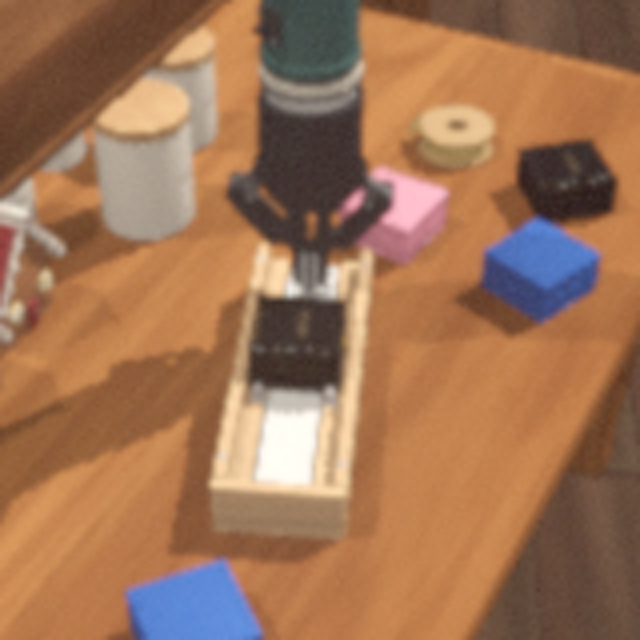

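```bash
python3 -m pendant '[255,0.6,0,0,0, 255,0.6,0,0,0, 255,0.6,0,0,0, 255,0,0,0,0, 255,0,0,0,0, 255,0,0,0,0]'; python3 -m pendant '[255,0.4,0,0,0, 255,0.2,0,0,0, 255,0,0,0,0, 255,0,0,0,0, 255,0,0,0,0]'; python3 -c "
from h import *
st()"
```

```text
time_s: 6.28
eef_pos: [607.5, -100.6, 194.8]
tcp_rot: [[0.0, 0.888, 0.46], [-0.0, 0.46, -0.888], [-1.0, 0.0, 0.0]]
contact_force: [-0.3, -0.2, 3.8]
opening: 0.0
time_s: 6.7
eef_pos: [607.5, -100.6, 188.9]
tcp_rot: [[0.001, 0.888, 0.46], [-0.0, 0.46, -0.888], [-1.0, 0.0, 0.0]]
contact_force: [0.9, -0.4, 4.1]
opening: -0.0
t 6.7 tip lane [   3.1 -116.5] tip z 15.9 F [ 0.9 -0.4  4.1] tooly 0.17 xax [ 0.001 -0.    -1.   ]
```

```bash
python3 -m pendant '[255,0.2,0,0,0, 255,0,0,0,0, 255,0,0,0,0]';python3 -m pendant '[255,0.2,0,0,0, 255,0,0,0,0, 255,0,0,0,0]'; python3 - <<'E'
from h import *
st()
im=r.get_image("wrist")[:,:,::-1]; cv2.imwrite("pics/w6.png",im)
s=r.get_image("scene")[:,:,::-1]; cv2.imwrite("pics/scene6.png",cv2.resize(s[140:240,200:300],(600,600),interpolation=cv2.INTER_CUBIC))
st()
E
```

```text
time_s: 6.95
eef_pos: [607.5, -100.6, 186.8]
tcp_rot: [[0.001, 0.888, 0.46], [0.0, 0.46, -0.888], [-1.0, 0.001, 0.0]]
contact_force: [1.6, -0.4, 4.4]
opening: 0.2
time_s: 7.2
eef_pos: [607.5, -100.4, 186.2]
tcp_rot: [[0.001, 0.888, 0.46], [-0.001, 0.46, -0.888], [-1.0, 0.0, 0.001]]
contact_force: [-1.7, 0.2, 14.5]
opening: -0.1
t 7.2 tip lane [   3.2 -116.3] tip z 13.2 F [-1.7  0.2 14.5] tooly 0.17 xax [ 0.001 -0.001 -1.   ]
t 7.3 tip lane [   3.2 -116.4] tip z 13.2 F [-2.  -0.4 14.4] tooly 0.17 xax [ 0.001 -0.001 -1.   ]
```

View pics/w6.png

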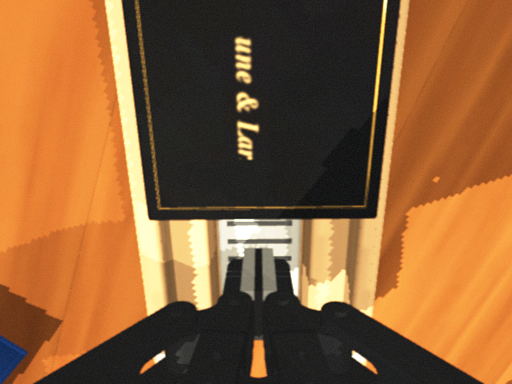

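View pics/scene6.png

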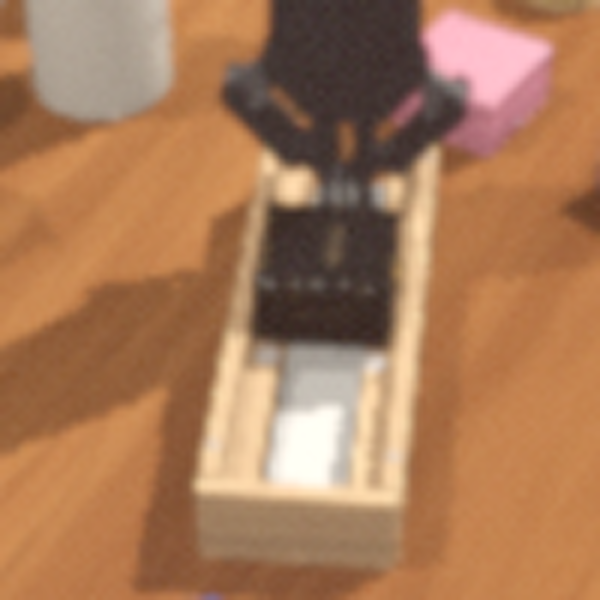

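```bash
python3 -m pendant '[255,0,0,-0.3,0, 255,0,0,-0.5,0, 255,0,0,-0.5,0, 255,0,0,-0.5,0, 255,0,0,-0.5,0, 255,0,0,-0.5,0, 255,0,0,-0.5,0, 255,0,0,-0.5,0, 255,0,0,-0.4,0, 255,0,0,-0.3,0, 255,0,0,0,0]'; python3 - <<'E'
from h import *
st()
im=r.get_image("wrist")[:,:,::-1]; cv2.imwrite("pics/w7.png",im)
s=r.get_image("scene")[:,:,::-1]; cv2.imwrite("pics/scene7.png",cv2.resize(s[140:240,200:300],(600,600),interpolation=cv2.INTER_CUBIC))
st()
E
```

```text
time_s: 8.22
eef_pos: [588.8, -63.0, 186.4]
tcp_rot: [[0.006, 0.889, 0.458], [-0.004, 0.458, -0.889], [-1.0, 0.003, 0.006]]
contact_force: [2.2, -6.0, 11.1]
opening: -0.0
t 8.22 tip lane [  3.6 -74.5] tip z 13.4 F [ 2.2 -6.  11.1] tooly 0.07 xax [ 0.006 -0.004 -1.   ]
t 8.32 tip lane [  3.6 -74.6] tip z 13.4 F [ 2.1 -5.8 11.2] tooly 0.06 xax [ 0.005 -0.004 -1.   ]
```

View pics/w7.png

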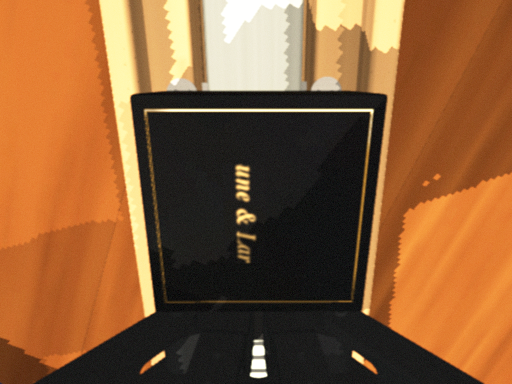

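View pics/scene7.png

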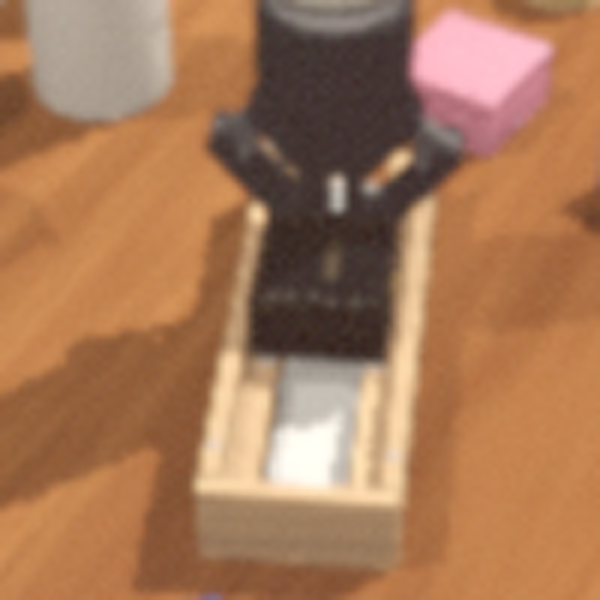

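```bash
python3 -m pendant '[255,0,0,-0.3,0, 255,0,0,-0.5,0, 255,0,0,-0.5,0, 255,0,0,-0.5,0, 255,0,0,-0.5,0, 255,0,0,-0.5,0, 255,0,0,-0.5,0, 255,0,0,-0.5,0]'; python3 -m pendant '[255,0,0,-0.5,0, 255,0,0,-0.5,0, 255,0,0,-0.5,0, 255,0,0,-0.5,0, 255,0,0,-0.5,0, 255,0,0,-0.5,0, 255,0,0,-0.4,0, 255,0,0,-0.3,0, 255,0,0,0,0, 255,0,0,0,0]'; python3 - <<'E'
from h import *
st()
im=r.get_image("wrist")[:,:,::-1]; cv2.imwrite("pics/w8.png",im)
s=r.get_image("scene")[:,:,::-1]; cv2.imwrite("pics/scene8.png",cv2.resize(s[140:240,200:300],(600,600),interpolation=cv2.INTER_CUBIC))
for k in ("wrist","scene"): print([(round(d["p"],2),(RL.T@(np.array(d["position"][:2])-O)).round(),round(float(d["position"][2]))) for d in r.landmark_of(k,"gift_box")])
st()
E
```

```text
time_s: 8.98
eef_pos: [571.8, -30.3, 186.4]
tcp_rot: [[0.006, 0.89, 0.457], [-0.005, 0.457, -0.89], [-1.0, 0.003, 0.007]]
contact_force: [3.4, -7.3, 11.3]
opening: -0.4
time_s: 9.82
eef_pos: [554.6, 3.2, 186.4]
tcp_rot: [[0.006, 0.889, 0.457], [-0.004, 0.457, -0.889], [-1.0, 0.003, 0.006]]
contact_force: [2.8, -7.0, 12.9]
opening: 0.3
t 9.82 tip lane [3.5 0. ] tip z 13.4 F [ 2.8 -7.  12.9] tooly 0.01 xax [ 0.006 -0.004 -1.   ]
[(0.84, array([ 5., 50.]), 30)]
[(0.85, array([ 4., 47.]), 32), (0.68, array([-175., -183.]), 1), (0.64, array([ 43., 212.]), 1), (0.57, array([ -53., -244.]), 1)]
t 10.02 tip lane [ 3.5 -0. ] tip z 13.4 F [ 4.2 -6.  13.5] tooly 0.0 xax [ 0.006 -0.004 -1.   ]
```

View pics/w8.png

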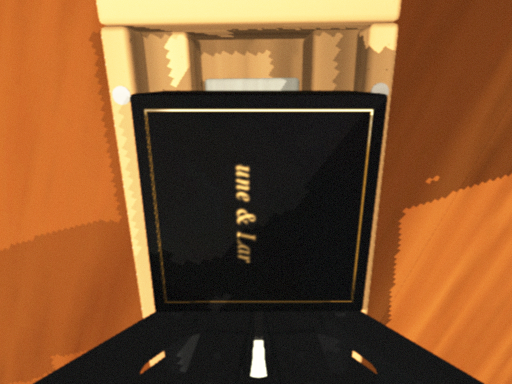

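View pics/scene8.png

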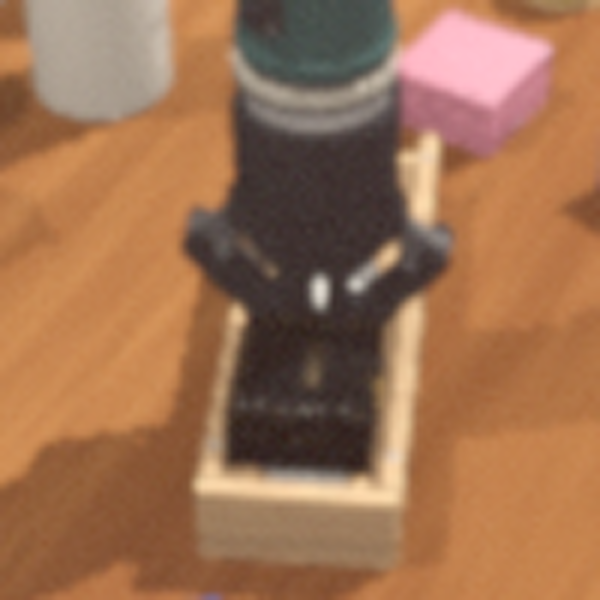

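```bash
python3 - <<'E'
from h import *
o=st(); c=cam("wrist",o)
for n,u,v,z in (("end stop inner 95",250,25,44),("tread end 80",250,79,13),("box front top",258,95,66),("box back top",258,310,66)):
    print(n,(RL.T@(plane(c,(u,v),z)[:2]-O)).round(1))
E
```

```text
t 10.02 tip lane [ 3.5 -0. ] tip z 13.4 F [ 4.2 -6.  13.5] tooly 0.0 xax [ 0.006 -0.004 -1.   ]
end stop inner 95 [ 1.8 98.7]
tread end 80 [ 1.  83.9]
box front top [ 4.  79.8]
box back top [ 3.9 15.3]
```

```bash
python3 -m pendant '[255,0,0,-0.3,0, 255,0,0,-0.2,0, 255,0,0,0,0, 255,0,0,0,0, 255,0,0,0,0, 255,0,0,0.3,0, 255,0,0,0.4,0, 255,0,0,0.4,0, 255,0,0,0.4,0, 255,0,0,0,0, 255,0,0,0,0]'; python3 - <<'E'
from h import *
o=st(); c=cam("wrist",o)
im=r.get_image("wrist")[:,:,::-1]; cv2.imwrite("pics/w9.png",im); st()
E
```

```text
time_s: 10.93
eef_pos: [555.2, 2.5, 186.3]
tcp_rot: [[-0.001, 0.886, 0.464], [0.006, 0.464, -0.886], [-1.0, 0.003, -0.006]]
contact_force: [-5.4, 9.1, 20.4]
opening: 0.0
t 10.93 tip lane [ 3.7 -0.9] tip z 13.3 F [-5.4  9.1 20.4] tooly 0.45 xax [-0.001  0.006 -1.   ]
t 10.98 tip lane [ 3.8 -0.9] tip z 13.3 F [-4.4 10.4 20.2] tooly 0.45 xax [-0.001  0.006 -1.   ]
```

View pics/w9.png

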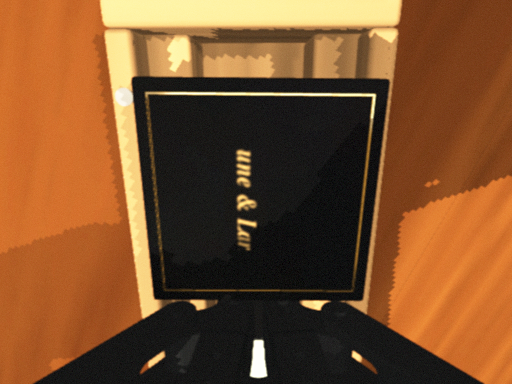

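```bash
python3 -m pendant '[255,0,0,0.4,0, 255,0,0,0.4,0, 255,0,0,0.2,0, 255,0,0,0,0]'; python3 - <<'E'
from h import *
st(); im=r.get_image("wrist")[:,:,::-1]; cv2.imwrite("pics/w10.png",im)
E
```

```text
time_s: 11.32
eef_pos: [559.9, -5.8, 186.3]
tcp_rot: [[-0.0, 0.886, 0.464], [0.007, 0.464, -0.886], [-1.0, 0.003, -0.007]]
contact_force: [-5.6, 10.7, 19.9]
opening: 0.2
t 11.32 tip lane [  4.1 -10.4] tip z 13.3 F [-5.6 10.7 19.9] tooly 0.46 xax [-0.     0.007 -1.   ]
```

View pics/w10.png

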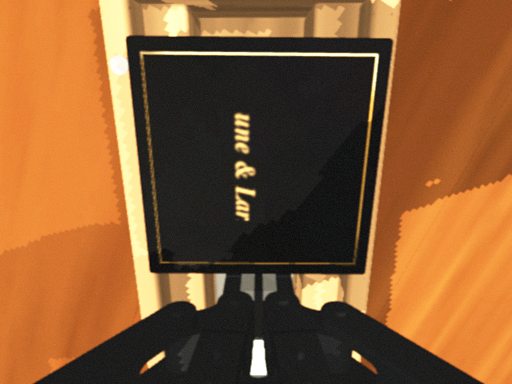

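Clear gap behind the box (its back edge is at row 272, the fingers at row 300 and below). Lifting straight up now.

```bash
python3 -m pendant '[255,-0.4,0,0,0, 255,-0.5,0,0,0, 255,-0.6,0,0,0, 255,-1,0,0,0, 255,-2,0,0,0, 255,-3,0,0,0, 255,-3,0,0,0, 255,-3,0,0,0, 255,-3,0,0,0, 255,0,0,0,0, 255,0,0,0,0, 255,0,0,0,0]'; python3 - <<'E'
from h import *
o=st(); im=r.get_image("wrist")[:,:,::-1]; cv2.imwrite("pics/w11.png",im)
print([(round(d["p"],2),(RL.T@(np.array(d["position"][:2])-O)).round(),round(float(d["position"][2]))) for d in r.landmark_of("wrist","gift_box")])
s=r.get_image("scene")[:,:,::-1]; cv2.imwrite("pics/scene11.png",cv2.resize(s[80:280,170:370],(600,600),interpolation=cv2.INTER_CUBIC))
E
```

```text
time_s: 12.37
eef_pos: [560.7, -12.9, 349.3]
tcp_rot: [[-0.002, 0.889, 0.458], [-0.001, 0.458, -0.889], [-1.0, -0.002, 0.0]]
contact_force: [-0.4, 0.2, -0.3]
opening: 0.2
t 12.37 tip lane [  1.5 -17.1] tip z 176.3 F [-0.4  0.2 -0.3] tooly 0.08 xax [-0.002 -0.001 -1.   ]
[(0.82, array([-175., -186.]), 3), (0.68, array([ 5., 52.]), 28), (0.23, array([1., 1.]), -2)]
```

View pics/w11.png

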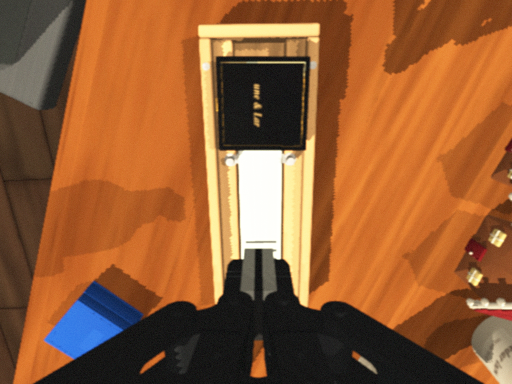

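View pics/scene11.png

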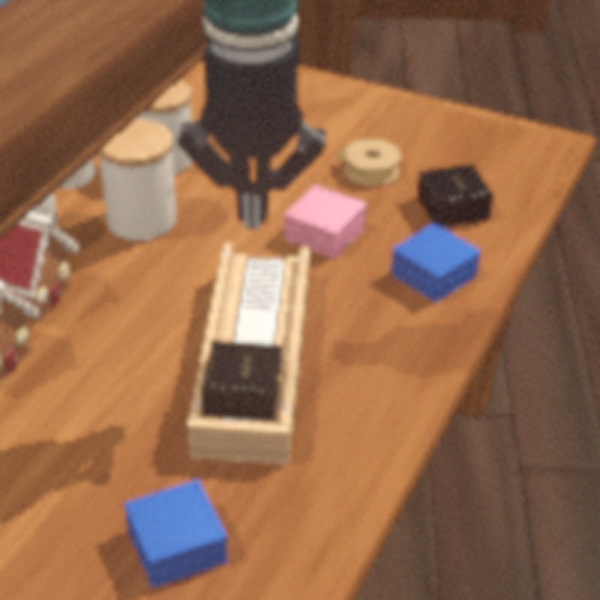

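```bash
python3 -m pendant '[255,0,0,0,0, 255,0,0,0,0, 255,0,0,0,0]'; python3 -c "
from workcell import r
print(r.job_done())"
```

```text
time_s: 12.77
eef_pos: [561.2, -11.7, 349.0]
tcp_rot: [[-0.001, 0.888, 0.46], [0.0, 0.46, -0.888], [-1.0, -0.001, -0.001]]
contact_force: [0.6, -0.2, 0.3]
opening: -0.3
the job is handed in; nothing more can be done
None
```

The gift box is in the display bay with both stop pins up behind it, and the job was handed in at about 12.8 s. No verdict came back.

I shut the gripper and pressed the ribbed tread down to its hard stop, with the fingertip at about 13 mm. With the tread held there, I pushed the box along the lane past the pins. I then backed the finger about 15 mm clear of the box and lifted straight up.

- **Box position:** the last network reading put the box centre about 52 mm past the pins. My estimate from the pictures is about 49 mm. The wrist camera and my lane model differ by 3 to 4 mm, but both figures lie inside the 35 to 66 mm range.
- **Pins and box:** the last pictures show both pins standing up behind the box, and the box looks flat in the bay.
- **Surroundings:** the spare box and spool look unmoved in the last scene picture. I did not look at the soap and tape again; the arm went nowhere near them.
- **Contact:** the force on the tool was about 0 N and the arm was clear of everything at the end.

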